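# Close the sample canister: find the thread, then screw the cap home

## Task

The cap of the sample canister is sitting up on top of its thread. Turn it backwards (anticlockwise seen from above) until it drops into the thread, then screw it down clockwise until it is fully home at its stop, and let go of it. Leave the other things on the counter where they stand.

Things in the scene. Friction and masses are not known exactly. Their poses are not given: they have to be found in the camera images.
- cap (a joint): Turn of the screw cap, rad: 0 is home at the end stop, grows clockwise from above, hard stops at -2.1 and 0. Starts at -1.3 to -0.4, up on top of the thread. Turned back past about -1.65 the cap falls 8.5 mm by its weight and stays down as far as -2.1; then clockwise to 0 the thread draws it down 6 mm. If it has not dropped it stays up all the way to 0. Needs about 0.1 N m; stays where left.
- cap_lift (a joint): Height of the cap above home, m: about 0.0145 at the start (on top of the thread), about 0.006 just after it drops in, 0 when fully home. The gap between cap skirt and canister shoulder changes with it. The cap is captive: it cannot be lifted off (0.017 at most).
- bar_mid (a point): Middle of the upright grip bar across the cap's top: on the turning axis, half-way up the bar, 14 mm above the cap's flat top, 141 mm above the counter at home. x along the bar to the end with the pip, z up; moves with the cap. Grey ribbed cap, 110 mm diameter, 30 mm high; bar 100 long, 14 wide, 28 tall, flat sides, clear space on both: push it round by an end, or pinch it across.
- bar_end (a point): The end of the grip bar above the pip (a 12 mm wide block standing 12 mm out of the cap's skirt), 50 mm from bar_mid along its x axis, at the same height.
- home_mark (a point): Outer face of the small tab on the canister's shoulder, 62 mm from the canister's axis, 86 mm above the counter. When home, the cap's pip stands straight above it. Canister: white, 106 mm diameter, 91 mm to the shoulder, fixed to the counter by a steel clamp on a 160 mm square plate, 6 mm thick, with a 50 mm high post opposite the tab.
- pill_bottle: Bystander: amber pill bottle, 42 mm diameter, 85 mm high, loose; origin at the centre of its underside.
- cup: Bystander: paper-white cup, 68 mm diameter, 75 mm high, loose and light; origin at the centre of its underside.
- wipes: Bystander: plain carton of wipes, 70 x 120 x 50 mm, loose; origin at the centre of its underside.
Mind the look-alikes: they are no part of the job. Of the things that look like the part that bears cap, the smaller one is meant.

How it is judged:
By the outcome, as a careful person would: the job done as asked, in the order asked, and still so for the second after the job is handed in, with the robot touching nothing.
It also fails if it takes over 51 s, if anything falls off the work surface, if the arm or the gripper's body presses on something with over 40 N, if the wrist force passes 120 N, or if a joint passes its speed limit or range.

## Robot

A 7-joint arm with a two-finger parallel gripper is mounted at the origin on the work surface. World frame = base frame: x ahead of the robot, y to its left, z up, the work surface at z = 0. Lengths are in m, angles in rad, forces in N, time in s.
With the tool pointing down it reaches from about 0.35 to 0.9 m from the base axis. Payload 8.1 kg.
Tool frame: the origin (TCP) lies between the finger pads; the fingertips stand 25 mm ahead of it and the grasp point (between the pads) lies 6 mm ahead of it; z points along the fingers, y is the direction in which the jaws open and shut (so a half turn about z gives the same grasp; the last joint's range is limited). The gripper opens to 92 mm and grips with 3 to 60 N. Pads are 19 mm wide; open, the fingers measure 130 mm over their backs; the gripper's body (75 mm by 190 mm) begins 47 mm behind the grasp point.
Start: joints at [1.118, 0.434, 0.025, 1.573, -0.012, 1.134, -0.075], TCP at [0.214, -0.587, 0.252] pointing down, gripper open.
Joint ranges: [-2.62, 2.62], [-0.44, 2.09], [-1.27, 1.32], [0.08, 2.57], [-1.32, 4.46], [0.12, 2], [-2.74, 2.74]. Speed limits (rad/s): [2.22, 2.22, 3.01, 3.01, 3.14, 3.14, 3.14].

## Interface

Orientations are given as a rotation vector (axis times angle).
In Python, from cell import * gives the robot as it stands.
- The arm moves only by the shell command python3 -m jog 'ROWS' [FORCE]. ROWS is JSON, one flat list of numbers, 5 for each row, row after row: the finger opening in mm, from 0 to 91.8, then the shift along the tool's x, y, z in units of 40 mm (1.0 is 40 mm), then the turn about the tool's z in units of 6 degrees (1.0 is 6 degrees). A call has 1 to 20 rows; each row shifts and turns the pose as measured when the row begins, along the tool's axes as they then stand; what a row does not reach is not made up. A row lasts 1/12 s, in which the tool goes at most 41.7 mm and 7.16 degrees, less where a joint would pass 70% of its speed; a pose out of reach is approached as far as the arm can. A call is refused whole if a number of a shift passes 1 or a number of a turn 1, either way. A call with a gripper value outside its range is refused whole. The fingers move at their own pace and stop on an object; FORCE is the grip in N (left out, the last holds). Time passes only in rows, so rows that do not move let the fingers close. It gives the time, the measured TCP pose, the force and the opening at its end, in the units of the state.
- observe(): the state, without advancing time (a new reading comes with each control period).
- get_image(name): name is "side" or "top" or "wrist"; returns the picture (384x512x3 uint8, red, green, blue); there is no depth.
- camera_params(name): a dict with "intrinsics" (3x3 intrinsics, pixels), "xyz" and "orientation" of the camera in the world. Camera axes: x right, y down, z forward; pixel columns grow to the right and rows downward; lengths in m; the calibration is good to about 2 mm. The wrist camera is an equidistant fisheye: a pixel r from the principal point sees the ray r / f radians off the axis. A picture is of the moment at which its call begins: read the wrist's pose just before it. camera_params takes no time and is no camera call; for the wrist camera it gives the pose at the moment of the call.
- sign_off(): hands the job in, once; it reports no verdict.
The state is a dict: "clock": time; "joints": joint angles; "dq": joint speeds; "joint_efforts": joint torques, N m; "position": TCP position; "ee_rot": TCP orientation; "force": force on the tool from outside, world axes, zero at the start; "ft_torque": the same for the moment, N m; "width": opening from 0.0 (shut) to 1.0 (fully open).
Only numpy, scipy, OpenCV 4.12 (cv2) and the standard library are available. Lean on these libraries where they do the work, as an engineer would, in place of code of your own. Each camera call takes 0.05 s, during which the arm holds its last target. There are 200 camera calls.

## Working session

There is one attempt and no reset: what is moved stays moved. The work goes in short steps, Python scripts to look and compute and a shell command to move; the robot and the scene stay as the last step left them, time stands still between calls to the robot, and variables do not carry over. Pictures are saved under pics/ and viewed, about 8 in all and at most 12, crops included, and the job is handed in when it is done.

```bash
mkdir -p pics; python3 - <<'E'
from cell import *
import cv2,numpy as np
print(observe())
for n in("side","top"):
    im=get_image(n); cv2.imwrite(f"pics/{n}0.png",im[:,:,::-1]); print(n,camera_params(n))
a=cv2.imread("pics/side0.png");b=cv2.imread("pics/top0.png")
cv2.imwrite("pics/both0.png",cv2.resize(np.vstack([a,b]),(800,1200))[:600]) if 0 else None
E
```

```text
{'clock': 0.0, 'joints': array([ 1.11841922,  0.43522224,  0.02495444,  1.57411439, -0.01156491,
        1.13398023, -0.07506761]), 'dq': array([ 0.00024287, -0.00124115, -0.00060946,  0.00102525, -0.00131848,
       -0.00023602,  0.00109677]), 'joint_efforts': array([-1.27895428e-04, -6.67845154e+01,  9.85108986e-01, -3.14460003e+01,
       -6.04064343e-02,  4.29231639e-02,  1.53913911e-04]), 'position': array([ 0.21396575, -0.58672702,  0.2509385 ]), 'ee_rot': array([-3.09217727e+00, -5.46358774e-01,  6.87814093e-04]), 'force': array([ 0.24817036, -0.19208643, -0.66320482]), 'ft_torque': array([ 0.00585373,  0.00702263, -0.01390017]), 'width': 0.9985988016616324}
side {'intrinsics': array([[361.51767055,   0.        , 254.39735298],
       [  0.        , 361.51767055, 192.29478   ],
       [  0.        ,   0.        ,   1.        ]]), 'xyz': array([ 0.40596678, -0.50526793,  0.71610217]), 'orientation': array([-2.36705218,  0.26480728, -0.1237572 ])}
top {'intrinsics': array([[384.2843133 ,   0.        , 250.90954987],
       [  0.        , 384.2843133 , 186.29496835],
       [  0.        ,   0.        ,   1.        ]]), 'xyz': array([0.46758533, 0.07255229, 1.00136367]), 'orientation': array([-2.18765714,  2.14517387, -0.1452531 ])}
```

View pics/top0.png

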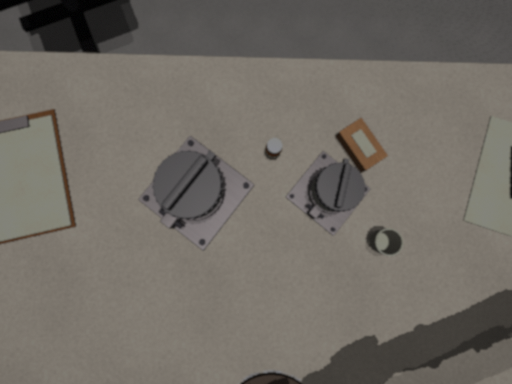

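View pics/side0.png

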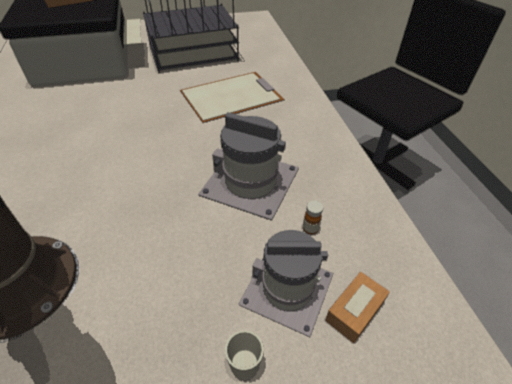

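Two candidates for the canister: the larger one at top (188,187) / side (250,155), and the smaller one at top (337,187) / side (292,265). The description calls for the smaller one, so I'll check it in a close crop of both views. The bottle is at top (274,147), the carton at (362,145) and the cup at (384,240).

```bash
cat > h.py <<'E'
from cell import *
import cv2,numpy as np
from scipy.spatial.transform import Rotation as R
def ray(n,uv):
    p=camera_params(n); K=p['intrinsics']; 
    d=R.from_rotvec(p['orientation']).apply(np.linalg.solve(K,[uv[0],uv[1],1.])); return p['xyz'],d
def atz(n,uv,z):
    o,d=ray(n,uv); return o+d*(z-o[2])/d[2]
def proj(n,P):
    p=camera_params(n); c=R.from_rotvec(p['orientation']).inv().apply(np.array(P)-p['xyz'])
    if n=='wrist':
        r=np.hypot(*c[:2]);th=np.arctan2(r,c[2]);K=p['intrinsics'];return K[:2,2]+K[0,0]*th*c[:2]/r
    q=p['intrinsics']@c; return q[:2]/q[2]
E
python3 - <<'E'
from h import *
a=cv2.imread("pics/side0.png")[225:335,232:342];b=cv2.imread("pics/top0.png")[135:245,277:387]
f=lambda x:cv2.convertScaleAbs(cv2.resize(x,(400,400),interpolation=cv2.INTER_CUBIC),alpha=1.6)
cv2.imwrite("pics/crop0.png",np.hstack([f(b),f(a)]))
for uv,z in(((337,187),.126),((188,187),.13),((274,147),.085),((362,145),.05),((384,240),.075)): print(uv,atz('top',uv,z).round(3))
E
```

```text
(337, 187) [ 0.575 -0.137  0.126]
(188, 187) [0.568 0.204 0.13 ]
(274, 147) [0.675 0.006 0.085]
(362, 145) [ 0.693 -0.22   0.05 ]
(384, 240) [ 0.456 -0.262  0.075]
```

View pics/crop0.png

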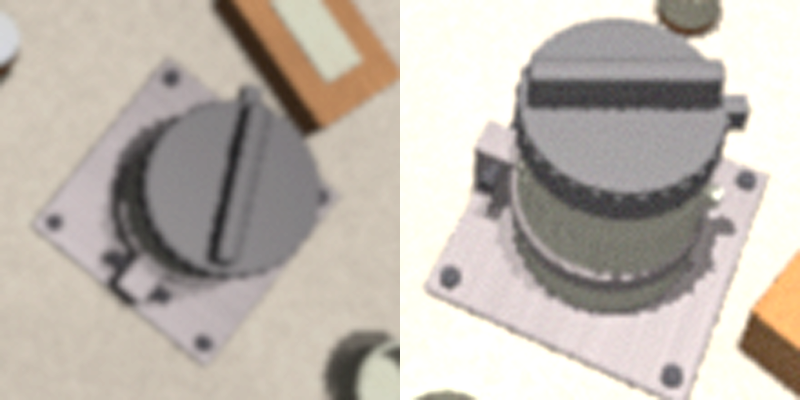

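The crop confirms the choice. The small canister's cap has its pip at the upper end of the bar, crop (250,95), and also at side crop (737,112). The post is at crop (135,280), so the tab faces the upper right. A cream fleck, likely the tab, shows at side crop (718,192).

```bash
cat >> h.py <<'E'
def plan(t,ang):
    s=observe(); r=R.from_rotvec(s['ee_rot']); d=r.inv().apply(np.array(t)-s['position'])
    x=r.as_matrix()[:,0]; z=r.as_matrix()[:,2]
    cur=np.degrees(np.arctan2(x[1],x[0]))
    print('clock',s['clock'],'pos',s['position'].round(4),'q7',s['joints'][6].round(3),'toolx heading',cur.round(1),'zaxis',z.round(3))
    print('shift/40mm tool axes',(d/.04).round(2),'world turn wanted',[((ang+k-cur+180)%360-180).round(1) for k in(0,180)],'(tool z turn = minus that)','F',s['force'].round(1),'T',s['ft_torque'].round(2),'w',round(s['width'],3))
E
python3 - <<'E'
from h import *
c=lambda u,v,o:(o[0]+u/400*110,o[1]+v/400*110)
A=atz('top',c(257,98,(277,135)),.1695);B=atz('top',c(228,262,(277,135)),.1695)
print('top bar',A,B,(A+B)/2,np.linalg.norm(A-B),np.degrees(np.arctan2(*(A-B)[1::-1])))
S=atz('side',c(720-400,63,(232,225)),.1695);T=atz('side',c(530-400,63,(232,225)),.1695)
print('side bar far edge',S,T,(S+T)/2,np.degrees(np.arctan2(*(S-T)[1::-1])))
P=atz('top',c(138,278,(277,135)),.05);M=(A+B)/2
print('post',P,'home dir',np.degrees(np.arctan2(*(M-P)[1::-1])))
plan([M[0],M[1],.2],np.degrees(np.arctan2(*(A-B)[1::-1])))
E
```

```text
top bar [ 0.6260312  -0.15098273  0.1695    ] [ 0.52609001 -0.13243903  0.1695    ] [ 0.57606061 -0.14171088  0.1695    ] 0.10164698741339093 -10.511472324332509
side bar far edge [ 0.62068841 -0.14845067  0.1695    ] [ 0.52610283 -0.12742589  0.1695    ] [ 0.57339562 -0.13793828  0.1695    ] -12.53213513370607
post [ 0.52235379 -0.10017339  0.05      ] home dir -37.71879899742634
clock 0.1 pos [ 0.214  -0.5868  0.251 ] q7 -0.075 toolx heading 20.0 zaxis [-0.001  0.001 -1.   ]
shift/40mm tool axes [12.32 -7.35  1.28] world turn wanted [np.float64(-30.5), np.float64(149.5)] (tool z turn = minus that) F [ 0.2 -0.6 -0.2] T [-0.04  0.    0.01] w 1.0
```

```bash
python3 -m jog '[91,0.8,-0.48,0,0, 91,0.8,-0.48,0,0, 91,0.8,-0.48,0,0, 91,0.8,-0.48,0,0, 91,0.8,-0.48,0,0, 91,0.8,-0.48,0,0, 91,0.8,-0.48,0,0, 91,0.8,-0.48,0,0, 91,0.8,-0.48,0,0, 91,0.8,-0.48,0,0, 91,0.8,-0.48,0,0, 91,0.8,-0.48,0,0, 91,0.8,-0.48,0,0, 91,0.8,-0.48,0,0, 91,0.8,-0.48,0,0, 91,0,0,0,1, 91,0,0,0,1, 91,0,0,0,1, 91,0,0,0,1, 91,0,0,0,1]' 30
python3 - <<'E'
from h import *
plan([.575,-.140,.25],-11.5)
im=get_image('wrist')
M=np.array([.575,-.140,.1695]);u=np.array([np.cos(np.radians(-11.5)),np.sin(np.radians(-11.5)),0])*.05
print([proj('wrist',p).round(0) for p in(M,M+u,M-u)],camera_params('wrist'))
cv2.imwrite('pics/w1.png',cv2.convertScaleAbs(im[:,:,::-1],alpha=1.5))
E
```

```text
clock: 1.77
position: [0.578, -0.1277, 0.2405]
ee_rot: [-3.119, 0.305, 0.024]
force: [0.4, 0.3, 0.5]
width: 0.99
clock 1.7667 pos [ 0.578  -0.1277  0.2405] q7 -1.658 toolx heading -11.2 zaxis [-0.014  0.009 -1.   ]
shift/40mm tool axes [-0.02  0.31 -0.24] world turn wanted [np.float64(-0.3), np.float64(179.7)] (tool z turn = minus that) F [0.4 0.3 0.5] T [ 0.08 -0.01 -0.  ] w 0.99
[array([270., 209.]), array([271., 142.]), array([269., 267.])] {'intrinsics': array([[297.31863964,   0.        , 251.86209146],
       [  0.        , 297.31863964, 188.13610818],
       [  0.        ,   0.        ,   1.        ]]), 'xyz': array([ 0.65686683, -0.14406141,  0.37300138]), 'orientation': array([ 1.85130415, -2.27078597, -0.35644576])}
```

View pics/w1.png

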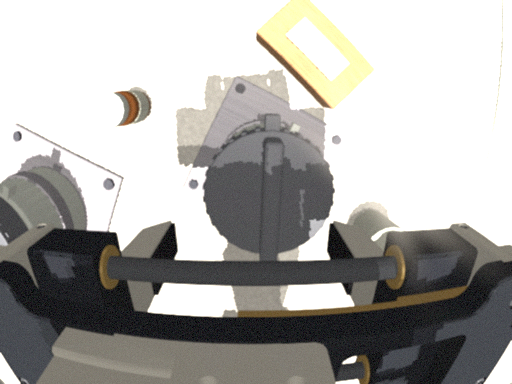

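The wrist view shows the bar from about (273,140) to (270,262), within about 2 px of the prediction. Descending and gripping.

```bash
python3 -m jog '[91,0,0.34,0,0, 91,0,0,0.5,0, 91,0,0,0.5,0, 91,0,0,0.4,0, 91,0,0,0.3,0, 91,0,0,0,0]' 30
python3 -c "
from h import *
plan([.575,-.141,.172],-11.5)"
```

```text
clock: 2.32
position: [0.5728, -0.1472, 0.17]
ee_rot: [-3.123, 0.29, 0.023]
force: [-0.2, 0.2, -0.8]
width: 0.991
clock 2.3167 pos [ 0.5728 -0.1472  0.17  ] q7 -1.624 toolx heading -10.6 zaxis [-0.014  0.006 -1.   ]
shift/40mm tool axes [ 0.02 -0.16 -0.05] world turn wanted [np.float64(-0.9), np.float64(179.1)] (tool z turn = minus that) F [-0.2  0.2 -0.8] T [0.06 0.11 0.01] w 0.991
```

```bash
python3 -m jog '[91,0,-0.15,-0.05,0.15, 91,0,0,0,0, 40,0,0,0,0, 14,0,0,0,0, 10,0,0,0,0, 10,0,0,0,0, 10,0,0,0,0, 10,0,0,0,0, 10,0,0,0,0]' 30
python3 -c "
from h import *
plan([.575,-.141,.172],-11.5)"
```

```text
clock: 3.07
position: [0.5752, -0.1438, 0.1762]
ee_rot: [-3.123, 0.31, 0.015]
force: [-0.5, 0.3, 0.1]
width: 0.53
clock 3.0667 pos [ 0.5752 -0.1438  0.1762] q7 -1.642 toolx heading -11.3 zaxis [-0.009  0.004 -1.   ]
shift/40mm tool axes [-0.02 -0.07  0.11] world turn wanted [np.float64(-0.2), np.float64(179.8)] (tool z turn = minus that) F [-0.5  0.3  0.1] T [0.02 0.04 0.04] w 0.53
```

```bash
python3 -m jog '[10,0,-0.05,0.08,0, 10,0,0,0,0, 10,0,0,0,0, 10,0,0,0,0, 10,0,0,0,0, 10,0,0,0,0, 10,0,0,0,0, 10,0,0,0,0, 10,0,0,0,0, 10,0,0,0,0]' 30
python3 -c "
from h import *
plan([.575,-.141,.172],-11.5)"
```

```text
clock: 3.9
position: [0.5754, -0.1413, 0.1724]
ee_rot: [-3.123, 0.31, 0.016]
force: [1.2, -0.7, -0.2]
width: 0.144
clock 3.9 pos [ 0.5754 -0.1413  0.1724] q7 -1.646 toolx heading -11.3 zaxis [-0.01   0.005 -1.   ]
shift/40mm tool axes [-0.01 -0.01  0.01] world turn wanted [np.float64(-0.2), np.float64(179.8)] (tool z turn = minus that) F [ 1.2 -0.7 -0.2] T [ 0.03  0.02 -0.  ] w 0.144
```

Gripped (13 mm). Turning anticlockwise.

```bash
python3 -m jog '[10,0,0,0,-0.5, 10,0,0,0,-0.9, 10,0,0,0,-0.9, 10,0,0,0,-0.9, 10,0,0,0,-0.9, 10,0,0,0,-0.9, 10,0,0,0,-0.9, 10,0,0,0,-0.9, 10,0,0,0,-0.9, 10,0,0,0,-0.9, 10,0,0,0,-0.5, 10,0,0,0,0]' 30
python3 -c "
from h import *
plan([.575,-.141,.172],68)"
```

```text
clock: 4.9
position: [0.5753, -0.141, 0.1721]
ee_rot: [-2.885, -1.22, 0.011]
force: [-0.2, -0.1, 0.6]
width: 0.148
clock 4.9 pos [ 0.5753 -0.141   0.1721] q7 -0.772 toolx heading 45.8 zaxis [-0.01   0.006 -1.   ]
shift/40mm tool axes [-0.01 -0.01  0.  ] world turn wanted [np.float64(22.2), np.float64(-157.8)] (tool z turn = minus that) F [-0.2 -0.1  0.6] T [-0.11 -0.08 -0.01] w 0.148
```

```bash
python3 -m jog '[10,0,0,0,-0.8, 10,0,0,0,-0.8, 10,0,0,0,-0.8, 10,0,0,0,-0.8, 10,0,0,0,-0.5, 10,0,0,0,0]' 30
python3 -c "
from h import *
plan([.575,-.141,.172],68)"
python3 -m jog '[30,0,0,0,0, 40,0,0,0,0, 40,0,0,0,0, 40,0,0,0,0, 40,0,0,0,0]'
python3 - <<'E'
from h import *
plan([.575,-.141,.172],68)
f=lambda x:cv2.convertScaleAbs(cv2.resize(x[:,:,::-1],(400,400),interpolation=cv2.INTER_CUBIC),alpha=1.6)
cv2.imwrite("pics/c2.png",np.hstack([f(get_image('wrist')[90:290,170:370]),f(get_image('side')[195:335,222:362])]))
E
```

```text
clock: 5.4
position: [0.5752, -0.1409, 0.1714]
ee_rot: [-2.59, -1.758, 0.008]
force: [0.3, 0.9, -2.8]
width: 0.154
clock 5.4 pos [ 0.5752 -0.1409  0.1714] q7 -0.429 toolx heading 68.3 zaxis [-0.01   0.006 -1.   ]
shift/40mm tool axes [-0.01 -0.   -0.01] world turn wanted [np.float64(-0.3), np.float64(179.7)] (tool z turn = minus that) F [ 0.3  0.9 -2.8] T [-0.22 -0.32 -0.02] w 0.154
clock: 5.82
position: [0.5751, -0.1412, 0.1716]
ee_rot: [-2.6, -1.744, 0.009]
force: [0.5, -0.4, 0.9]
width: 0.423
clock 5.8167 pos [ 0.5751 -0.1412  0.1716] q7 -0.438 toolx heading 67.7 zaxis [-0.011  0.005 -1.   ]
shift/40mm tool axes [ 0.   -0.01 -0.01] world turn wanted [np.float64(0.3), np.float64(-179.7)] (tool z turn = minus that) F [ 0.5 -0.4  0.9] T [-0.   -0.13  0.  ] w 0.423
```

View pics/c2.png

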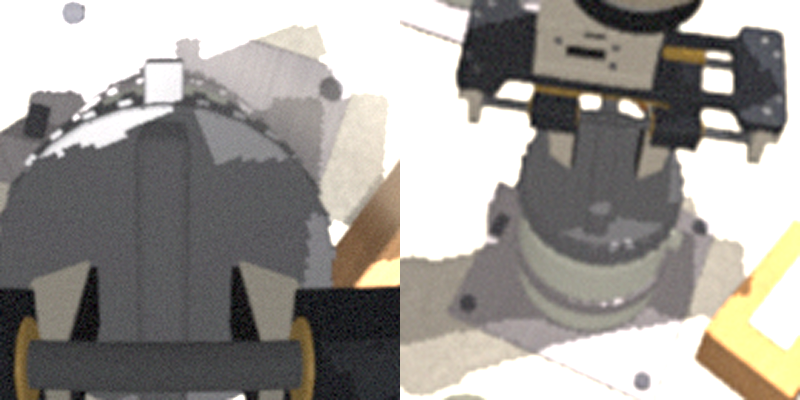

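```bash
python3 - <<'E'
from h import *
M=np.array([.575,-.141,0]);a=np.radians(67.7);u=np.array([np.cos(a),np.sin(a),0])
n=camera_params('side')['xyz']-M; n[2]=0;n/=np.linalg.norm(n)
for l in(.0145,.006):
    print(l,'bar end top wrist',proj('wrist',M+.05*u+[0,0,.155+l]),'skirt bottom side',proj('side',M+.055*n+[0,0,.097+l]),'bar far/near top',proj('side',M+.05*u+[0,0,.155+l]),proj('side',M-.05*u+[0,0,.155+l]),proj('side',M-.05*u+[0,0,.127+l]))
E
```

```text
0.0145 bar end top wrist [250.8971582  162.81852373] skirt bottom side [288.48787878 285.58634859] bar far/near top [297.3787512  222.66100367] [292.85270439 266.57977732] [291.46480684 274.98724944]
0.006 bar end top wrist [251.12017122 159.27507608] skirt bottom side [288.12142476 287.87354861] bar far/near top [296.95046609 225.39862683] [292.42209337 269.18829134] [291.06032731 277.43746662]
```

Skirt-bottom row in the side view went from about 284 to 287, against 2.3 px predicted for a drop. The 2.8 N hanging on the grip also fits the cap being released. I'll go down slowly: free travel below TCP z 0.1665 proves the drop.

```bash
python3 -m jog '[40,0,0,0.1,0, 40,0,0,0.05,0, 40,0,0,0.02,0, 40,0,0,0,0]'
python3 -m jog '[40,0,0,0.05,0, 40,0,0,0,0]'
python3 -c "
from h import *
plan([.575,-.141,.1625],67.7)"
```

```text
clock: 6.25
position: [0.575, -0.1411, 0.164]
ee_rot: [-2.6, -1.744, 0.009]
force: [0.5, -0.2, -0.4]
width: 0.436
clock: 6.42
position: [0.5749, -0.1411, 0.1616]
ee_rot: [-2.6, -1.744, 0.009]
force: [-0.2, -0.6, 0.6]
width: 0.434
clock 6.4167 pos [ 0.5749 -0.1411  0.1616] q7 -0.443 toolx heading 67.7 zaxis [-0.011  0.005 -1.   ]
shift/40mm tool axes [ 0.   -0.   -0.02] world turn wanted [np.float64(0.0), np.float64(-180.0)] (tool z turn = minus that) F [-0.2 -0.6  0.6] T [-0.02 -0.06 -0.  ] w 0.434
```

No contact at TCP z 0.1616, so the cap has dropped. Closing, then screwing clockwise.

```bash
python3 -m jog '[10,0,0,-0.02,0, 10,0,0,0,0, 10,0,0,0,0, 10,0,0,0,0, 10,0,0,0,0, 10,0,0,0,0, 10,0,0,0,0]' 30
python3 -m jog '[10,0,0,0,0.5, 10,0,0,0.01,0.9, 10,0,0,0.01,0.9, 10,0,0,0.01,0.9, 10,0,0,0.01,0.9, 10,0,0,0.01,0.9, 10,0,0,0.01,0.9, 10,0,0,0.01,0.9, 10,0,0,0.01,0.9, 10,0,0,0.01,0.9, 10,0,0,0.01,0.9, 10,0,0,0.01,0.9, 10,0,0,0.01,0.9, 10,0,0,0,0.5, 10,0,0,0,0]' 30
python3 -c "
from h import *
plan([.575,-.141,.158],-38)"
```

```text
clock: 7.0
position: [0.575, -0.1411, 0.1626]
ee_rot: [-2.6, -1.744, 0.009]
force: [-1.0, -0.7, -1.4]
width: 0.152
clock: 8.25
position: [0.5751, -0.1411, 0.1589]
ee_rot: [-3.133, 0.174, 0.015]
force: [-0.7, 0.1, -0.6]
width: 0.155
clock 8.25 pos [ 0.5751 -0.1411  0.1589] q7 -1.569 toolx heading -6.4 zaxis [-0.009  0.004 -1.   ]
shift/40mm tool axes [-0.   -0.    0.02] world turn wanted [np.float64(-31.6), np.float64(148.4)] (tool z turn = minus that) F [-0.7  0.1 -0.6] T [-0.09 -0.06  0.01] w 0.155
```

```bash
python3 -m jog '[10,0,0,0.01,0.8, 10,0,0,0.01,0.9, 10,0,0,0.01,0.9, 10,0,0,0,0.9, 10,0,0,0,0.4, 10,0,0,0,0]' 30
for r in 1 ; do python3 -c "
from h import *
plan([.575,-.141,.157],-38)"; done
```

```text
clock: 8.75
position: [0.5752, -0.1412, 0.1576]
ee_rot: [-3.033, 0.815, 0.015]
force: [-0.3, -0.8, -0.9]
width: 0.146
clock 8.75 pos [ 0.5752 -0.1412  0.1576] q7 -1.927 toolx heading -30.1 zaxis [-0.009  0.003 -1.   ]
shift/40mm tool axes [-0.01 -0.    0.01] world turn wanted [np.float64(-7.9), np.float64(172.1)] (tool z turn = minus that) F [-0.3 -0.8 -0.9] T [-0.02 -0.19 -0.  ] w 0.146
```

```bash
Q='from h import *
plan([.575,-.141,.157],-38)'
python3 -m jog '[10,0,0,0,0.6, 10,0,0,0,0.6]' 30 >/dev/null; python3 -c "$Q"
python3 -m jog '[10,0,0,0,0.6, 10,0,0,0,0.6]' 30 >/dev/null; python3 -c "$Q"
python3 -m jog '[10,0,0,0,0.6, 10,0,0,0,0.6]' 30 >/dev/null; python3 -c "$Q"
```

```text
clock 8.9167 pos [ 0.5752 -0.1412  0.1574] q7 -2.032 toolx heading -37.0 zaxis [-0.009  0.003 -1.   ]
shift/40mm tool axes [-0.01 -0.    0.01] world turn wanted [np.float64(-1.0), np.float64(179.0)] (tool z turn = minus that) F [ 0.2 -0.6 -1. ] T [-0.09 -0.18  0.11] w 0.151
clock 9.0833 pos [ 0.5751 -0.1411  0.1571] q7 -2.138 toolx heading -44.0 zaxis [-0.009  0.003 -1.   ]
shift/40mm tool axes [-0. -0.  0.] world turn wanted [np.float64(6.0), np.float64(-174.0)] (tool z turn = minus that) F [-1.4  0.3 -0.2] T [0.01 0.05 0.86] w 0.158
clock 9.25 pos [ 0.5752 -0.1412  0.157 ] q7 -2.244 toolx heading -51.0 zaxis [-0.009  0.002 -1.   ]
shift/40mm tool axes [-0.01  0.   -0.  ] world turn wanted [np.float64(13.0), np.float64(-167.0)] (tool z turn = minus that) F [-0.6 -0.4  0.3] T [-0.03  0.35  1.05] w 0.179
```

Torque rose to about 1 N m and the pads are twisting on the bar, so the stop is reached at about -42°. Opening, backing off and checking.

```bash
python3 -m jog '[40,0,0,0,0, 60,0,0,0,0, 60,0,0,0,0, 60,0,0,0,0, 60,0,0,0,0, 60,0,0,-0.2,0, 60,0,0,-0.6,0, 60,0,0,-0.8,0, 60,0,0,-0.8,0, 60,-0.5,0,-0.8,0, 60,-0.9,0,-0.3,0, 60,-0.9,0,0,0, 60,-0.9,0,0,0, 60,-0.9,0,0,0, 60,0,0,0,0]'
python3 - <<'E'
from h import *
plan([.575,-.141,.25],-42)
f=lambda x:cv2.convertScaleAbs(cv2.resize(x[:,:,::-1],(400,400),interpolation=cv2.INTER_CUBIC),alpha=1.6)
t=get_image('top');s=get_image('side')
cv2.imwrite("pics/top3.png",t[:,:,::-1]);cv2.imwrite("pics/side3.png",s[:,:,::-1])
cv2.imwrite("pics/c3.png",np.hstack([f(t[135:245,277:387]),f(s[225:335,232:342])]))
M=np.array([.575,-.141,0])
n=camera_params('side')['xyz']-M; n[2]=0;n/=np.linalg.norm(n)
for l in(.0145,.006,0): print(l,proj('side',M+.055*n+[0,0,.097+l]))
E
```

```text
clock: 10.5
position: [0.4677, -0.0131, 0.3106]
ee_rot: [-2.844, 1.333, 0.01]
force: [0.6, -0.4, -0.5]
width: 0.654
clock 10.5 pos [ 0.4677 -0.0131  0.3106] q7 -2.52 toolx heading -50.2 zaxis [-0.006  0.003 -1.   ]
shift/40mm tool axes [ 4.18 -0.02  1.49] world turn wanted [np.float64(8.2), np.float64(-171.8)] (tool z turn = minus that) F [ 0.6 -0.4 -0.5] T [ 0.13  0.01 -0.04] w 0.654
0.0145 [288.48787878 285.58634859]
0.006 [288.12142476 287.87354861]
0 [287.86672238 289.46325766]
```

View pics/c3.png

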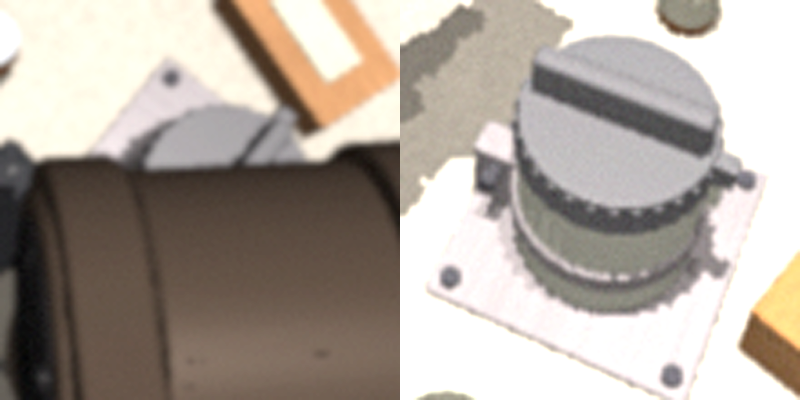

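The side view shows the skirt lower (crop row 215 → 231) and the pip at (730,165), near the tab. I'll compare the bar's heading with the plate direction numerically.

```bash
python3 - <<'E'
from h import *
c=lambda u,v,o=(277,135):(o[0]+u*.275,o[1]+v*.275)
h=lambda n,a,b,z,o:np.degrees(np.arctan2(*(atz(n,c(*a,o),z)-atz(n,c(*b,o),z))[1::-1]))
t=(277,135);s=(232,225)
print('plate top',h('top',(170,77),(55,222),.008,t),h('top',(203,343),(55,222),.008,t))
print('plate side',h('side',(347,180),(272,376),.008,s),h('side',(272,376),(50,277),.008,s))
print('bar side far top edge',h('side',(322,120),(145,48),.155,s),h('side',(309,132),(134,68),.155,s),'bottom edge',h('side',(309,155),(134,90),.127,s))
M=np.array([.575,-.141,0])
for a in(-35,-38,-42,-46):
    u=np.array([np.cos(np.radians(a)),np.sin(np.radians(a)),0])
    q=[proj('side',M+r*u+[0,0,z]) for r,z in((.05,.155),(-.05,.155),(.067,.109),(.062,.086))]
    print(a,[((x-np.array(s))/.275).round(0) for x in q])
E
```

```text
plate top -37.698725857162025 -128.50895664002363
plate side 51.48656627671948 -38.184596183208534
bar side far top edge -39.6552264910784 -36.88611458728375 bottom edge -36.934310581632175
-35 [array([322., 115.]), array([136.,  54.]), array([340., 174.]), array([325., 194.])]
-38 [array([320., 119.]), array([138.,  50.]), array([339., 180.]), array([323., 199.])]
-42 [array([318., 124.]), array([141.,  45.]), array([336., 187.]), array([320., 205.])]
-46 [array([315., 129.]), array([144.,  41.]), array([332., 194.]), array([317., 211.])]
```

```bash
python3 - <<'E'
from h import *
a=cv2.imread('pics/side0.png');b=cv2.imread('pics/side3.png')
for n,(x,y,w,h) in dict(cup=(220,328,48,54),carton=(325,270,66,70),bottle=(300,198,28,38)).items():
    A=cv2.cvtColor(a,6).astype('f4');B=cv2.cvtColor(b,6)
    r=cv2.matchTemplate(B[y-8:min(384,y+h+8),x-8:x+w+8].astype('f4'),A[y:min(y+h,376),x:x+w],cv2.TM_CCOEFF_NORMED);_,m,_,l=cv2.minMaxLoc(r);print(n,m,l[0]-8,l[1]-8)
sign_off()
E
```

```text
cup 0.9992347359657288 0 0
carton 0.9985193014144897 0 0
bottle 0.9769940376281738 0 0
the job is handed in; nothing more can be done
```

The cap of the smaller canister is screwed down to its stop and released, and I handed the job in at about 10.6 s on the robot's clock.

- **Turning back:** I pinched the grip bar across and turned it about 80° anticlockwise. When I let go, the cap fell into the thread. The fingertips then went down freely below where the raised cap top would have been.
- **Screwing down:** I regripped and turned it clockwise until it hit the stop, where the torque rose to about 1 N m and the pads twisted on the bar. Then I opened the gripper and backed well clear.

**Last checks**
- **Bar heading:** the bar points to about -37° to -40°, against a home direction of about -38° from the clamp plate and post.
- **Cap height:** the skirt dropped 4.4 px in the side view, where 3.9 px was expected.
- **Bystanders:** the cup, carton and bottle showed no shift in the side view.
- **Contact:** nothing was touching the robot at the end, and the wrist force read near zero.

The arm blocked most of the cap in the final top view, so the end heading comes from the side camera alone, good to about 1.5°. No check failed or disagreed.

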